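Sort the repair leftovers into their bench trays

TASK

Tidy up after the repair by kind: lay both screwdrivers lengthwise side by side in the long undivided tray, put the tape roll and the solder reel into the tray with two bays, one in each bay (the tape lying flat, the reel standing upright), and set the finned heat sink, fins up, in the small square bin. Everything should end flat on the floor of its tray, and the side cutters and the tweezers stay where they lie.

Things in the scene. Friction and masses are not known exactly. Their poses are not given: they have to be found in the camera images.
- red_driver: precision screwdriver with red handle, 146 mm long, lying on the bench. Origin at the middle of its length, at bench level (underside) at the start. Its y axis runs along the tool: round handle from y = -3 to +72 mm (diameter 17 mm, axis about 8 mm above the underside), thin steel shaft (4 mm) from y = -73 to -3 mm. Grip the handle across, about y = +30 mm, near the centre of mass. At the start y points roughly away from the robot. It can roll
- yellow_driver: smaller precision screwdriver with yellow handle, 116 mm long, lying on the bench. Origin at the middle of its length, on the underside at the start. y axis along the tool: round handle from y = -3 to +57 mm (diameter 14 mm, axis 7 mm above the underside), thin shaft from y = -58 to -3 mm. Grip the handle across, about y = +25 mm. At the start y points roughly away from the robot. It can roll
- tape: roll of amber tape lying flat, 56 mm diameter, 12 mm high. Origin at the centre of its underside, z up. Grip across the outside rim; the middle cannot be entered
- solder_reel: reel of solder wire with blue flanges, standing upright, 50 mm diameter, 40 mm high, z up. The origin is on the underside but NOT on the reel's axis: the axis is at x = -8 mm, y = +4 mm in the body's own frame (a loose wire end sticks out to +x, without contact). Grip across the round outside
- heatsink: dark finned heat sink, 30 x 30 mm, 16 mm high, fins up. Origin at the centre of its underside, z up, x and y along its sides. Grip across two opposite sides
- tool_tray: fixed grey open tray without divider, for the screwdrivers: 120 mm along its x, 185 mm along its y, 15 mm high; walls 3 mm thick (rolled rim 5 mm), floor 3 mm thick, so the inside is 114 x 179 mm. Origin at the centre of its underside at bench level, z up; the screwdrivers lie along its y axis, handle either way
- reel_tray: fixed grey open tray of the same outside size (120 mm along x, 185 mm along y, 15 mm high, walls and floor 3 mm) with one full-height 3 mm divider across the middle of its length: two bays, each 114 mm (x) by 88 mm (y) inside, centres at y = +45.5 mm and y = -45.5 mm. Origin at the centre of its underside, z up. Either roll may go in either bay
- parts_bin: fixed grey square open bin, 104 x 104 mm, 24 mm high, walls 3 mm, floor 3 mm thick (inside 98 x 98 mm). Origin at the centre of its underside, z up
- cutters: loose side cutters with yellow and grey grips, 48 x 91 x 10 mm, lying on the bench behind the board vice; a bystander, to be left alone. Origin at the middle, on the underside
- tweezers: loose black tweezers, 14 x 122 x 9 mm, lying on the bench at the front right; a bystander, to be left alone. Origin at the middle, on the underside

How it is judged:
At the end, for the whole second after the job is handed in: Drivers on the long tray's floor, within 0.4 rad of its length, middles within 30 mm (red) and 42 mm (yellow) of its middle; tape and reel in different bays, on the floor, level to 0.1 rad, reel upright; heat sink fins up on the bin floor, within 38 mm of centre each way; all at rest (x of red_driver in the frame of tool_tray between -0.058 and 0.058 m and y of red_driver in the frame of tool_tray between -0.03 and 0.03 m and z of each of red_driver, yellow_driver in the frame of tool_tray below 0.03 m and angle between the y axis of each of red_driver, yellow_driver and the y axis of tool_tray, either way round below 0.4 rad and x of yellow_driver in the frame of tool_tray between -0.058 and 0.058 m and y of yellow_driver in the frame of tool_tray between -0.042 and 0.042 m and x of tape in the frame of reel_tray between -0.045 and 0.045 m and z of each of tape, solder_reel in the frame of reel_tray below 0.01 m and angle between each of tape, solder_reel, heatsink's own z axis and vertical below 0.1 rad and x of solder_reel in the frame of reel_tray between -0.045 and 0.045 m and ((y of tape in the frame of reel_tray between 0.02 and 0.072 m and y of solder_reel in the frame of reel_tray between -0.082 and -0.012 m) or (y of tape in the frame of reel_tray between -0.072 and -0.02 m and y of solder_reel in the frame of reel_tray between 0.012 and 0.082 m)) and x of heatsink in the frame of parts_bin between -0.038 and 0.038 m and y of heatsink in the frame of parts_bin between -0.038 and 0.038 m and z of heatsink in the frame of parts_bin below 0.01 m and linear speed of each of red_driver, yellow_driver, tape, solder_reel, heatsink below 0.03 m/s); the robot touches nothing.
It fails at once if the side cutters are pushed away by more than 30 mm (distance of cutters from where it was at the start of the episode above 0.03 m).
It fails at once if the tweezers are pushed away by more than 30 mm (distance of tweezers from where it was at the start of the episode above 0.03 m).
It also fails if it takes over 128 s, if anything falls off the work surface, if the arm or the gripper's body presses on something with over 40 N, if the wrist force passes 120 N, or if a joint passes its speed limit or range.

ROBOT

A 6-joint arm with a two-finger parallel gripper is mounted at the origin on a cart in front of the work surface, level with it; the furniture and walls round the work are solid. World frame = base frame: x ahead of the robot, y to its left, z up, the work surface at z = 0. Lengths are in m, angles in rad, forces in N, time in s.
With the tool pointing down it reaches from about 0.4 to 0.925 m from the base axis. Payload 12.5 kg.
Tool frame: the origin (TCP) lies midway between the tips of the shut fingers; the grasp point (between the pads) lies ctrl.grip_point_offset behind it (ctrl.grip_point_offset is the distance from the TCP to the grasp point, in m); z points along the fingers, y is the line along which they close (so a half turn about z gives the same grasp; the last joint's range is limited). The gripper opens to 95 mm and grips with 3 to 60 N. Pads are 20 mm wide; open, the fingers measure 119 mm over their backs; the gripper's body (75 mm by 180 mm) begins 59 mm behind the grasp point.
Start: joints at [-1.36, 0.491, 1.559, -0, 1.092, -0.106], TCP at [0.195, -0.594, 0.215] pointing down, gripper open.
Joint ranges: [-3.1, 3.1], [-0.84, 2.19], [0.05, 2.79], [-1.13, 4.28], [0.06, 2.93], [-2.69, 2.69]. Speed limits (rad/s): [2.22, 2.22, 2.79, 3.14, 3.14, 3.14].

INTERFACE

Orientations are given as a unit quaternion [x, y, z, w].
In Python, from cell import ctrl gives the robot as it stands. The module is installed in compiled form; this text tells all that it offers.
- The arm moves only by the tool move_arm, never from a script. Its argument "motion" is a list of rows, each a list of 3 entries, a list of its own where there are three numbers: the finger opening in m, from 0 to 0.0951, then the shift along the tool's x, y, z in m, then the turn, a rotation vector about the tool's x, y, z in rad. A call has exactly 10 rows; each row shifts and turns the commanded pose from where the row before left it, along the tool's axes as they then stand; what a row does not reach is not made up. A row lasts 1/10 s, in which the tool goes at most 50 mm and 8.59 degrees, less where a joint would pass 70% of its speed; a pose out of reach is approached as far as the arm can. A call with a gripper value outside its range is refused whole. The fingers move at their own pace and stop on an object; the grip force is fixed at half the most. Time passes only in rows, so rows that do not move let the fingers close, or fill a call up. It gives the time, the measured TCP pose, the force, the opening and the grip force at its end, in the units of the state.
- ctrl.get_obs(): the state, without advancing time (a new reading comes with each control period).
- ctrl.capture(name): name is "scene" or "top" or "wrist"; returns the picture (420x560x3 uint8, blue, green, red); there is no depth.
- ctrl.camera_model(name): a dict with "fx", "fy", "cx", "cy" (pixels), "R" (3x3) and "t" (3): a world point X has camera coordinates R X + t. Camera axes: x right, y down, z forward; pixel columns grow to the right and rows downward; lengths in m; the calibration is good to about 2 mm. A picture is of the moment at which its call begins: read the wrist's pose just before it. camera_model takes no time and is no camera call; for the wrist camera it gives the pose at the moment of the call.
- ctrl.finish_job(): hands the job in; it is judged then, once.
The state is a dict: "time": time; "qpos": joint angles; "joint_velocities": joint speeds; "tau": joint torques, N m; "eef_pos": TCP position; "tcp_rot": TCP orientation; "force": force on the tool from outside, world axes, zero at the start; "moment": the same for the moment, N m; "opening": finger opening in m; "grasp_force": force on a finger pad.
Only numpy, scipy, OpenCV 4.12 (cv2) and the standard library are available. Lean on these libraries where they do the work, as an engineer would, in place of code of your own. Each camera call takes 0.05 s, during which the arm holds its last target. There are 200 camera calls.

## Working session

There is one attempt and no reset: what is moved stays moved. The work goes in short steps, Python scripts to look and compute and a tool call to move; the robot and the scene stay as the last step left them, time stands still between calls to the robot, and variables do not carry over. Pictures are saved under pics/ and viewed, at most 14 in all, crops included, and the job is handed in when it is done.

Besides the shell and the picture viewer there is one more tool, called by a JSON object that holds its "api" and its "payload", one argument or row to a line. move_arm: Moves the arm, as the interface text tells. Its arguments: {"type":"object","properties":{"motion":{"type":"array","items":{"type":"array"}}},"required":["motion"]}

```bash
mkdir -p pics; python3 - <<'E'
from cell import ctrl
import cv2
print(ctrl.get_obs(), ctrl.grip_point_offset)
for n in ("top","scene"):
    cv2.imwrite(f"pics/{n}0.png",ctrl.capture(n)); print(n,ctrl.camera_model(n))
E
```

```text
{'time': 0.0, 'qpos': array([-1.35959443e+00,  4.91526979e-01,  1.55945806e+00, -3.57734821e-06,
        1.09173373e+00, -1.05612947e-01]), 'joint_velocities': array([ 5.70888625e-05, -3.42899961e-04, -1.34652996e-04,  3.25664695e-04,
       -1.07263556e-03, -4.37046955e-04]), 'tau': array([ 2.31216982e-03, -6.12636566e+01, -2.58172721e+01,  6.91905781e-02,
        4.83246823e-02, -1.43244242e-04]), 'eef_pos': array([ 0.19467211, -0.59363727,  0.21407904]), 'tcp_rot': array([ 9.87479472e-01,  1.57746557e-01, -3.12972533e-05, -5.62191015e-04]), 'force': array([ 0.11909386,  0.93082535, -0.20782243]), 'moment': array([ 0.05246455,  0.04385755, -0.08434595]), 'grasp_force': 0.0, 'opening': 0.0952955253858591} 0.0188
top {'fx': 542.4912173761151, 'fy': 542.4912173761151, 'cx': 279.67911308730817, 'cy': 199.65034764206388, 'R': array([[-0.02613624, -0.99955224, -0.01456782],
       [-0.99471253,  0.02745199, -0.09896144],
       [ 0.09931705,  0.01190431, -0.99498463]]), 't': array([0.03480494, 0.52472843, 1.42930092])}
scene {'fx': 433.76142431786644, 'fy': 433.76142431786644, 'cx': 286.8293880213007, 'cy': 206.14134283233741, 'R': array([[-0.82262691, -0.56837141,  0.01545656],
       [-0.3202385 ,  0.44068898, -0.83859437],
       [ 0.46982153, -0.69480008, -0.54453702]]), 't': array([0.46252356, 0.18253726, 1.03488452])}
```

View pics/top0.png

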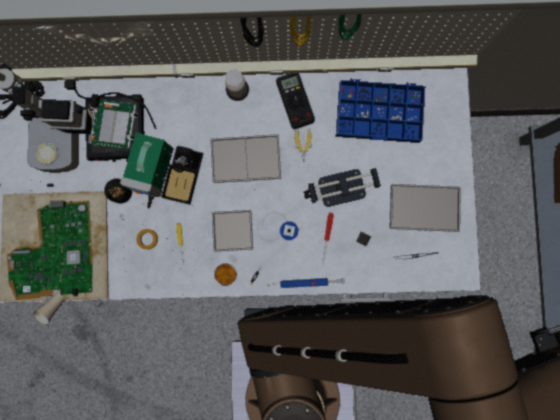

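View pics/scene0.png

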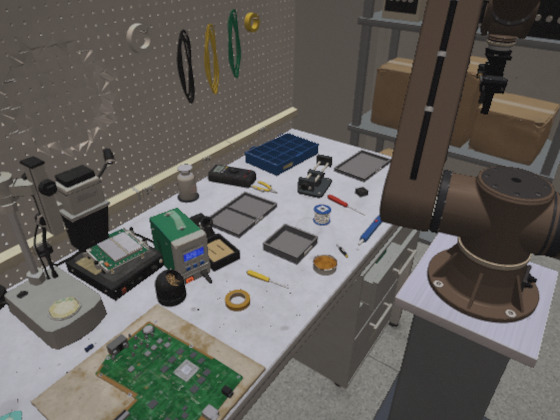

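The top view shows the long tray at (425,208), the two-bay tray at (246,159) and the bin at (233,231). The tape is at (147,239), yellow driver (180,240), reel (289,231), red driver (328,230) and heat sink (364,239). Cutters are at (303,142) and tweezers at (416,255); both stay put.

```bash
cat > h.py <<'E'
import numpy as np, cv2
from cell import ctrl
from scipy.spatial.transform import Rotation as Ro
def ray(cm,uv,z):
    R=np.array(cm["R"]);t=np.array(cm["t"]);uv=np.atleast_2d(np.array(uv,float))
    d=np.c_[(uv[:,0]-cm["cx"])/cm["fx"],(uv[:,1]-cm["cy"])/cm["fy"],np.ones(len(uv))]@R
    c=-R.T@t
    return (c+d*((z-c[2])/d[:,2])[:,None])[:,:2]
def blob(im,roi,lo,hi):
    x0,y0,x1,y1=roi
    m=cv2.inRange(cv2.cvtColor(im[y0:y1,x0:x1],cv2.COLOR_BGR2HSV),np.array(lo),np.array(hi))
    n,l,s,c=cv2.connectedComponentsWithStats(m)
    k=1+np.argmax(s[1:,4]); v,u=np.nonzero(l==k)
    return np.c_[u+x0,v+y0].astype(np.float32)
E
cat > m.py <<'E'
from h import *
im=cv2.imread("pics/top0.png"); cm=ctrl.camera_model("top")
def rep(n,p,z):
    w=ray(cm,p,z).astype(np.float32); r=cv2.minAreaRect(w*1000)
    b=cv2.boxPoints(r); e=[b[1]-b[0],b[2]-b[1]]; e=max(e,key=np.linalg.norm)
    print(n,len(p),"ctr",np.round(r[0],0),"size",np.round(r[1],0),"long-axis deg",round(float(np.degrees(np.arctan2(e[1],e[0]))),1),"mean",w.mean(0).round(4))
rep("red",blob(im,(310,200,345,270),(0,120,60),(10,255,255)),.008)
rep("red2",blob(im,(310,200,345,270),(170,120,60),(180,255,255)),.008)
rep("yel",blob(im,(168,215,195,270),(15,120,80),(35,255,255)),.007)
rep("tape",blob(im,(130,220,163,256),(8,80,50),(30,255,255)),.012)
rep("reel",blob(im,(275,215,305,245),(100,80,40),(130,255,255)),.04)
rep("heat",blob(im,(350,225,380,252),(0,0,0),(180,255,70)),.012)
for n,roi,z in(("tool",(380,175,470,240),.015),("reelT",(203,128,288,190),.015),("bin",(205,203,260,258),.024)):
    rep(n,blob(im,roi,(0,0,0),(180,255,158)),z)
E
python3 m.py
python3 - <<'E'
import cv2
im=cv2.imread("pics/top0.png")
cv2.imwrite("pics/c0.png",cv2.resize(im[120:270,125:475],None,fx=2.28,fy=2.28,interpolation=cv2.INTER_CUBIC))
E
```

```text
red 115 ctr [ 452. -109.] size [12. 71.] long-axis deg -11.4 mean [ 0.4526 -0.1094]Traceback (most recent call last):
  File "m.py", line 8, in <module>
    rep("red2",blob(im,(310,200,345,270),(170,120,60),(180,255,255)),.008)
               ~~~~^^^^^^^^^^^^^^^^^^^^^^^^^^^^^^^^^^^^^^^^^^^^^^^^^
  File "h.py", line 13, in blob
    k=1+np.argmax(s[1:,4]); v,u=np.nonzero(l==k)
        ~~~~~~~~~^^^^^^^^^
    return _wrapfunc(a, 'argmax', axis=axis, out=out, **kwds)
    return bound(*args, **kwds)
ValueError: attempt to get argmax of an empty sequence
```

View pics/c0.png

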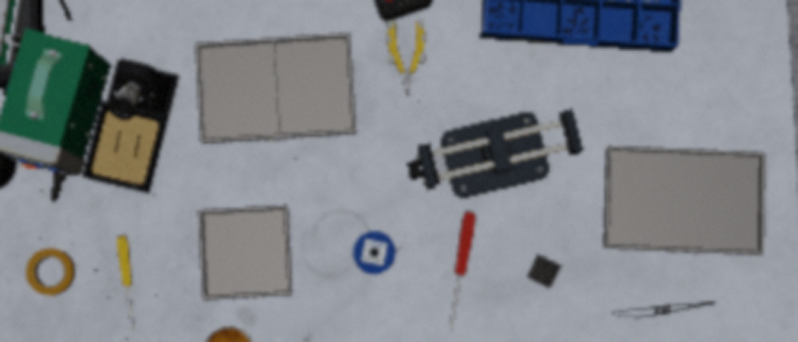

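The crop shows all objects clearly: the red handle, the tilted heat sink and the trays. The reel's loose wire loops to its left.

```bash
sed -i '/red2/d' m.py; python3 m.py; grep -n "" /dev/null; python3 - <<'E'
from h import *
im=cv2.imread("pics/top0.png"); cm=ctrl.camera_model("top")
o=(125,120);f=2.28
P=lambda l:[(a/f+o[0],b/f+o[1]) for a,b in l]
print("tool",ray(cm,P([(608,148),(763,153),(761,253),(604,247)]),.015).round(3).tolist())
print("reelT",ray(cm,P([(197,44),(349,35),(355,132),(202,142)]),.015).round(3).tolist())
print("bin",ray(cm,P([(199,211),(287,206),(291,294),(205,299)]),.024).round(3).tolist())
cmw=ctrl.camera_model("wrist"); o=ctrl.get_obs()
T=Ro.from_quat(o["tcp_rot"]).as_matrix()
Rw=np.array(cmw["R"]);c=-Rw.T@np.array(cmw["t"])
print("cam in tool",T.T@(c-o["eef_pos"]),(T.T@Rw.T).round(3).tolist(),cmw["fx"])
print("vice etc", ray(cm,P([(410,165),(450,190),(550,185),(580,140)]),.04).round(3).tolist())
print("rosin",ray(cm,[(225,274)],.02),"blue drv",ray(cm,[(270,284),(343,282)],.02))
E
```

```text
red 115 ctr [ 452. -109.] size [12. 71.] long-axis deg -11.4 mean [ 0.4526 -0.1094]
yel 76 ctr [442. 295.] size [55. 10.] long-axis deg 7.7 mean [0.4424 0.2957]
tape 198 ctr [431. 383.] size [52. 52.] long-axis deg -0.2 mean [0.4312 0.3835]
reel 178 ctr [443.  -2.] size [48. 48.] long-axis deg 88.5 mean [ 0.442 -0.001]
heat 103 ctr [ 416. -201.] size [26. 27.] long-axis deg -28.7 mean [ 0.4158 -0.2006]
tool 3413 ctr [ 494. -369.] size [195. 130.] long-axis deg 85.9 mean [ 0.494  -0.3693]
reelT 3274 ctr [642. 110.] size [131. 197.] long-axis deg -87.8 mean [0.6417 0.1104]
bin 1731 ctr [446. 150.] size [111. 113.] long-axis deg -87.9 mean [0.4462 0.1504]
tool [[0.558, -0.283], [0.547, -0.465], [0.429, -0.456], [0.441, -0.273]]
reelT [[0.698, 0.203], [0.703, 0.021], [0.586, 0.017], [0.579, 0.199]]
bin [[0.496, 0.203], [0.499, 0.099], [0.396, 0.096], [0.393, 0.197]]
cam in tool [ 0.08445398 -0.0008554  -0.16891032] [[0.0, -0.954, -0.298], [1.0, 0.0, -0.001], [0.001, -0.298, 0.954]] 344.0596600362245Traceback (most recent call last):
  File "<stdin>", line 12, in <module>
  File "<stdin>", line 4, in <lambda>
KeyError: 0
```

Sizes match the spec: handle 71 mm, tape 52, reel 48 and heat sink 27. All targets are within reach, at radius 0.44–0.65 m. Starting with the red driver.

{"api": "move_arm", "payload": {
  "motion": [
    [0.06,[0,0,0],[0,0,0.129]],
    [0.06,[0,0,0],[0,0,0.129]],
    [0.06,[0,0,0],[0,0,0.129]],
    [0.06,[0,0,0],[0,0,0.129]],
    [0.06,[0.0127,-0.0438,0],[0,0,0]],
    [0.06,[0.0127,-0.0438,0],[0,0,0]],
    [0.06,[0.0127,-0.0438,0],[0,0,0]],
    [0.06,[0.0127,-0.0438,0],[0,0,0]],
    [0.06,[0.0127,-0.0438,0],[0,0,0]],
    [0.06,[0.0127,-0.0438,0],[0,0,0]]
  ]
}}

```text
time: 1.1
eef_pos: [0.3218, -0.3496, 0.2145]
tcp_rot: [0.995, -0.1, -0.0, -0.0]
force: [2.0, -1.0, 0.0]
opening: 0.0598
grasp_force: 0.0
```

{"api": "move_arm", "payload": {
  "motion": [
    [0.06,[0.0127,-0.0438,0],[0,0,0]],
    [0.06,[0.0127,-0.0438,0],[0,0,0]],
    [0.06,[0.0127,-0.0438,0],[0,0,0]],
    [0.06,[0.0127,-0.0438,0],[0,0,0]],
    [0.06,[0.0127,-0.0438,0],[0,0,0]],
    [0.06,[0.0127,-0.0438,0],[0,0,0]],
    [0.06,[0,0,0.03],[0,0,0]],
    [0.06,[0,0,0.03],[0,0,0]],
    [0.06,[0,0,0.03],[0,0,0]],
    [0.06,[0,0,0],[0,0,0]]
  ]
}}

```text
time: 2.1
eef_pos: [0.4466, -0.1081, 0.122]
tcp_rot: [0.995, -0.099, -0.003, -0.001]
force: [1.0, -0.2, 0.5]
opening: 0.0605
grasp_force: 0.0
```

```bash
python3 - <<'E'
from h import *
cm=ctrl.camera_model("wrist"); o=ctrl.get_obs(); im=ctrl.capture("wrist"); cv2.imwrite("pics/w1.png",im)
p=blob(im,(0,0,560,420),(0,120,40),(10,255,255)); w=ray(cm,p,.009).astype(np.float32)
r=cv2.minAreaRect(w*1000); print(len(p),r,w.mean(0),o["eef_pos"])
E
```

```text
1333 ((449.0076599121094, -110.01763916015625), (13.653707504272461, 75.34110260009766), 78.32648468017578) [ 0.45165196 -0.11038902] [ 0.44658835 -0.10810586  0.12197113]
```

View pics/w1.png

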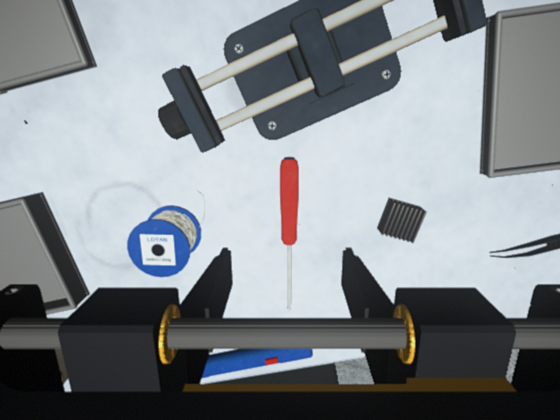

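The wrist view shows the red driver centred between the fingers (handle (289,200)), matching the top estimate within 2 mm. Descending to grip.

{"api": "move_arm", "payload": {
  "motion": [
    [0.06,[0,0,0.03],[0,0,0]],
    [0.06,[0,0,0.03],[0,0,0]],
    [0.06,[0,0,0.03],[0,0,0]],
    [0.06,[0,0,0.02],[0,0,0]],
    [0.06,[0,0,0.008],[0,0,0]],
    [0.06,[0,0,0],[0,0,0]],
    [0.0,[0,0,0],[0,0,0]],
    [0.0,[0,0,0],[0,0,0]],
    [0.0,[0,0,0],[0,0,0]],
    [0.0,[0,0,0],[0,0,0]]
  ]
}}

```text
time: 3.15
eef_pos: [0.4484, -0.109, 0.0072]
tcp_rot: [0.995, -0.099, 0.001, 0.0]
force: [0.4, -0.9, -0.6]
opening: 0.0336
grasp_force: 0.0
```

{"api": "move_arm", "payload": {
  "motion": [
    [0.035,[0,0,0.004],[0,0,0]],
    [0.035,[0,0,0],[0,0,0]],
    [0.0,[0,0,0],[0,0,0]],
    [0.0,[0,0,0],[0,0,0]],
    [0.0,[0,0,0],[0,0,0]],
    [0.0,[0,0,0],[0,0,0]],
    [0.0,[0,0,0],[0,0,0]],
    [0.0,[0,0,0],[0,0,0]],
    [0.0,[0,0,0],[0,0,0]],
    [0.0,[0,0,0],[0,0,0]]
  ]
}}

```text
time: 4.15
eef_pos: [0.4481, -0.1089, 0.0026]
tcp_rot: [0.995, -0.099, 0.0, 0.0]
force: [0.0, 0.0, -0.3]
opening: 0.0162
grasp_force: 30.0
```

{"api": "move_arm", "payload": {
  "motion": [
    [0.0,[0,0,-0.03],[0,0,0]],
    [0.0,[0,0,-0.045],[0,0,0]],
    [0.0,[0,0,-0.045],[0,0,0]],
    [0.0,[0,0,-0.04],[0,0,0]],
    [0.0,[0,0,0],[0,0,-0.142]],
    [0.0,[0,0,0],[0,0,-0.142]],
    [0.0,[0,0,0],[0,0,-0.142]],
    [0.0,[0,0,0],[0,0,-0.142]],
    [0.0,[0,0,0],[0,0,-0.142]],
    [0.0,[0,0,0],[0,0,-0.142]]
  ]
}}

```text
time: 5.15
eef_pos: [0.448, -0.1088, 0.1626]
tcp_rot: [0.946, 0.323, -0.0, -0.0]
force: [-0.8, -0.5, -0.4]
opening: 0.0162
grasp_force: 30.0
```

{"api": "move_arm", "payload": {
  "motion": [
    [0.0,[0,0,0],[0,0,-0.142]],
    [0.0,[0,0,0],[0,0,-0.142]],
    [0.0,[0,0,0],[0,0,-0.142]],
    [0.0,[0,0,0],[0,0,-0.142]],
    [0.0,[0,0,0],[0,0,-0.142]],
    [0.0,[0,0,0],[0,0,-0.142]],
    [0.0,[-0.044,0.0176,0],[0,0,0]],
    [0.0,[-0.045,0.0176,0],[0,0,0]],
    [0.0,[-0.045,0.0176,0],[0,0,0]],
    [0.0,[-0.045,0.0176,0],[0,0,0]]
  ]
}}

```text
time: 6.15
eef_pos: [0.5068, -0.2939, 0.1626]
tcp_rot: [0.73, 0.683, -0.0, -0.0]
force: [0.6, -0.7, 0.6]
opening: 0.0166
grasp_force: 30.0
```

{"api": "move_arm", "payload": {
  "motion": [
    [0.0,[-0.045,0.0176,0],[0,0,0]],
    [0.0,[0,0,0.03],[0,0,0]],
    [0.0,[0,0,0.04],[0,0,0]],
    [0.0,[0,0,0.02],[0,0,0]],
    [0.0,[0,0,0],[0,0,0]],
    [0.0,[0,0,0],[0,0,0]],
    [0.0,[0,0,0],[0,0,0]],
    [0.0,[0,0,0],[0,0,0]],
    [0.0,[0,0,0],[0,0,0]],
    [0.0,[0,0,0],[0,0,0]]
  ]
}}

```text
time: 7.15
eef_pos: [0.5213, -0.3383, 0.0733]
tcp_rot: [0.73, 0.683, 0.0, 0.0]
force: [0.2, 0.4, -0.0]
opening: 0.016
grasp_force: 30.0
```

{"api": "move_arm", "payload": {
  "motion": [
    [0.0,[0,0,0.03],[0,0,0]],
    [0.0,[0,0,0.02],[0,0,0]],
    [0.0,[0,0,0.01],[0,0,0]],
    [0.0,[0,0,0.004],[0,0,0]],
    [0.0,[0,0,0.003],[0,0,0]],
    [0.0,[0,0,0],[0,0,0]],
    [0.0,[0,0,0],[0,0,0]],
    [0.025,[0,0,0],[0,0,0]],
    [0.035,[0,0,0],[0,0,0]],
    [0.035,[0,0,0],[0,0,0]]
  ]
}}

```text
time: 8.15
eef_pos: [0.5212, -0.3383, 0.0059]
tcp_rot: [0.73, 0.683, -0.0, 0.0]
force: [0.5, 0.6, -0.4]
opening: 0.0329
grasp_force: 0.0
```

{"api": "move_arm", "payload": {
  "motion": [
    [0.04,[0,0,-0.04],[0,0,0]],
    [0.05,[0,0,-0.045],[0,0,0]],
    [0.06,[0,0,-0.045],[0,0,0]],
    [0.06,[0,0,0],[0,0,0.145]],
    [0.06,[0,0,0],[0,0,0.145]],
    [0.06,[0,0,0],[0,0,0.145]],
    [0.06,[0.0176,-0.0396,0],[0,0,0]],
    [0.06,[0.0176,-0.0396,0],[0,0,0]],
    [0.06,[0.0176,-0.0396,0],[0,0,0]],
    [0.06,[0.0176,-0.0396,0],[0,0,0]]
  ]
}}

```text
time: 9.15
eef_pos: [0.4148, -0.1991, 0.1357]
tcp_rot: [0.86, 0.51, 0.0, 0.0]
force: [0.8, -0.0, 0.6]
opening: 0.0601
grasp_force: 0.0
```

```bash
python3 - <<'E'
from h import *
cm=ctrl.camera_model("wrist"); o=ctrl.get_obs(); im=ctrl.capture("wrist"); cv2.imwrite("pics/w2.png",im)
print(o["eef_pos"])
R=np.array(cm["R"]);t=np.array(cm["t"]);c=R@np.array([.4158,-.2006,.012])+t
u,v=int(c[0]/c[2]*cm["fx"]+cm["cx"]),int(c[1]/c[2]*cm["fy"]+cm["cy"]); print(u,v)
p=blob(im,(u-60,v-60,u+60,min(v+60,420)),(0,0,0),(180,255,110)); w=ray(cm,p,.014).astype(np.float32)
print(len(p),cv2.minAreaRect(w*1000))
cv2.imwrite("pics/t2.png",ctrl.capture("top")[150:280,280:480])
E
```

```text
[ 0.41481555 -0.19907426  0.13571956]
289 205
789 ((411.95916748046875, -196.17713928222656), (29.40369415283203, 20.885332107543945), 61.70406723022461)
```

View pics/w2.png

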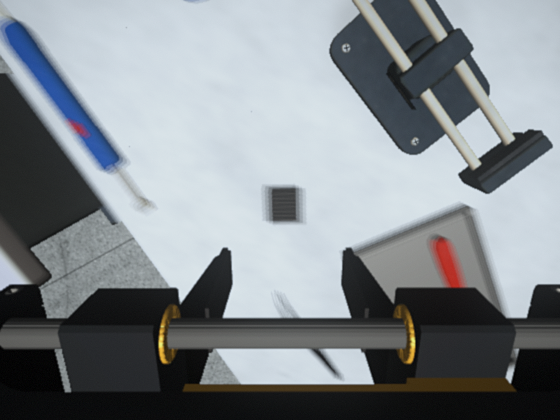

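The heat sink sits square and centred at about (284,204), and the red handle lies in the tray. Descending and gripping.

{"api": "move_arm", "payload": {
  "motion": [
    [0.06,[0,0,0.045],[0,0,0]],
    [0.06,[0,0,0.045],[0,0,0]],
    [0.06,[0,0,0.03],[0,0,0]],
    [0.06,[0,0,0.012],[0,0,0]],
    [0.06,[0,0,0],[0,0,0]],
    [0.06,[0,0,0],[0,0,0]],
    [0.0,[0,0,0],[0,0,0]],
    [0.0,[0,0,0],[0,0,0]],
    [0.0,[0,0,0],[0,0,0]],
    [0.0,[0,0,0],[0,0,0]]
  ]
}}

```text
time: 10.25
eef_pos: [0.4162, -0.2005, 0.004]
tcp_rot: [0.86, 0.51, 0.0, 0.0]
force: [-0.3, -0.0, 0.4]
opening: 0.0331
grasp_force: 0.0
```

{"api": "move_arm", "payload": {
  "motion": [
    [0.0,[0,0,0],[0,0,0]],
    [0.0,[0,0,0],[0,0,0]],
    [0.0,[0,0,0],[0,0,0]],
    [0.0,[0,0,-0.03],[0,0,0]],
    [0.0,[0,0,-0.045],[0,0,0]],
    [0.0,[0,0,-0.045],[0,0,0]],
    [0.0,[0.0401,-0.0177,0],[0,0,0]],
    [0.0,[0.0401,-0.0177,0],[0,0,0]],
    [0.0,[0.0401,-0.0177,0],[0,0,0]],
    [0.0,[0.0401,-0.0177,0],[0,0,0]]
  ]
}}

```text
time: 11.25
eef_pos: [0.4308, -0.0241, 0.1238]
tcp_rot: [0.86, 0.509, 0.0, 0.0]
force: [1.1, 0.2, -0.4]
opening: 0.0301
grasp_force: 29.8
```

{"api": "move_arm", "payload": {
  "motion": [
    [0.0,[0.0401,-0.0177,0],[0,0,0]],
    [0.0,[0.0401,-0.0177,0],[0,0,0]],
    [0.0,[0.0401,-0.0177,0],[0,0,0]],
    [0.0,[0.0401,-0.0177,0],[0,0,0]],
    [0.0,[0,0,0.03],[0,0,0]],
    [0.0,[0,0,0.03],[0,0,0]],
    [0.0,[0,0,0.02],[0,0,0]],
    [0.0,[0,0,0],[0,0,0]],
    [0.0,[0,0,0],[0,0,0]],
    [0.0,[0,0,0],[0,0,0]]
  ]
}}

```text
time: 12.25
eef_pos: [0.4464, 0.149, 0.0446]
tcp_rot: [0.86, 0.51, 0.001, 0.0]
force: [-0.3, -0.2, -0.8]
opening: 0.0298
grasp_force: 29.8
```

{"api": "move_arm", "payload": {
  "motion": [
    [0.0,[0,0,0.02],[0,0,0]],
    [0.0,[0,0,0.012],[0,0,0]],
    [0.0,[0,0,0.005],[0,0,0]],
    [0.0,[0,0,0],[0,0,0]],
    [0.0,[0,0,0],[0,0,0]],
    [0.0,[0,0,0],[0,0,0]],
    [0.035,[0,0,0],[0,0,0]],
    [0.045,[0,0,0],[0,0,0]],
    [0.045,[0,0,0],[0,0,0]],
    [0.045,[0,0,0],[0,0,0]]
  ]
}}

```text
time: 13.25
eef_pos: [0.4459, 0.149, 0.0067]
tcp_rot: [0.86, 0.51, 0.0, 0.0]
force: [-0.2, 0.2, 0.3]
opening: 0.0447
grasp_force: 0.0
```

{"api": "move_arm", "payload": {
  "motion": [
    [0.045,[0,0,-0.03],[0,0,0]],
    [0.06,[0,0,-0.045],[0,0,0]],
    [0.06,[0,0,-0.045],[0,0,0]],
    [0.06,[0,0,0],[0,0,0.1336]],
    [0.06,[0,0,0],[0,0,0.1336]],
    [0.06,[0,0,0],[0,0,0.1336]],
    [0.06,[0,0,0],[0,0,0.1336]],
    [0.06,[0,0,0],[0,0,0.1336]],
    [0.06,[0,0,0],[0,0,0.1336]],
    [0.06,[0,0,0],[0,0,0.1336]]
  ]
}}

```text
time: 14.25
eef_pos: [0.4458, 0.149, 0.1266]
tcp_rot: [0.998, 0.064, -0.0, 0.0]
force: [-0.1, -1.1, 0.5]
opening: 0.0602
grasp_force: 0.0
```

{"api": "move_arm", "payload": {
  "motion": [
    [0.06,[0.0039,-0.0364,0],[0,0,0]],
    [0.06,[0.0039,-0.0364,0],[0,0,0]],
    [0.06,[0.0039,-0.0364,0],[0,0,0]],
    [0.06,[0.0039,-0.0364,0],[0,0,0]],
    [0.06,[0,0,0],[0,0,0]],
    [0.06,[0,0,0],[0,0,0]],
    [0.06,[0,0,0],[0,0,0]],
    [0.06,[0,0,0],[0,0,0]],
    [0.06,[0,0,0],[0,0,0]],
    [0.06,[0,0,0],[0,0,0]]
  ]
}}

```text
time: 15.25
eef_pos: [0.442, 0.2948, 0.1267]
tcp_rot: [0.998, 0.067, 0.0, 0.0]
force: [-0.0, 0.4, 0.6]
opening: 0.0599
grasp_force: 0.0
```

```bash
python3 - <<'E'
from h import *
cm=ctrl.camera_model("wrist"); o=ctrl.get_obs(); im=ctrl.capture("wrist"); cv2.imwrite("pics/w3.png",im)
p=blob(im,(150,60,430,260),(15,120,60),(35,255,255)); w=ray(cm,p,.008).astype(np.float32)
r=cv2.minAreaRect(w*1000); print(len(p),r,w.mean(0),o["eef_pos"])
E
```

```text
1736 ((429.2745056152344, 383.38446044921875), (55.41265106201172, 56.270652770996094), 7.664183139801025) [0.4310443 0.3828719] [0.44201736 0.29484509 0.12668031]
```

View pics/w3.png

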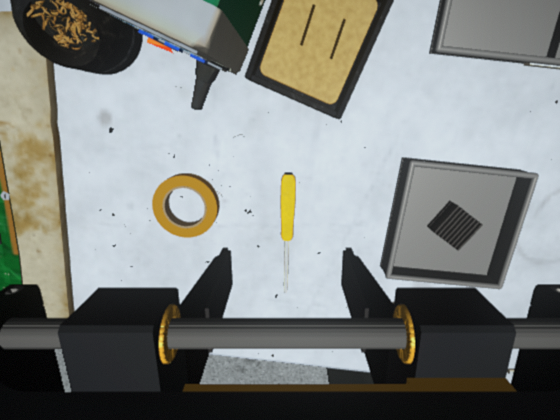

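The yellow driver is centred between the fingers (handle (288,206)) and the heat sink lies flat in the bin (456,225). The tape is at (186,205).

{"api": "move_arm", "payload": {
  "motion": [
    [0.04,[0,0,0.045],[0,0,0]],
    [0.035,[0,0,0.045],[0,0,0]],
    [0.035,[0,0,0.025],[0,0,0]],
    [0.035,[0,0,0.009],[0,0,0]],
    [0.035,[0,0,0],[0,0,0]],
    [0.035,[0,0,0],[0,0,0]],
    [0.0,[0,0,0],[0,0,0]],
    [0.0,[0,0,0],[0,0,0]],
    [0.0,[0,0,0],[0,0,0]],
    [0.0,[0,0,0],[0,0,0]]
  ]
}}

```text
time: 16.3
eef_pos: [0.442, 0.2955, 0.003]
tcp_rot: [0.998, 0.067, 0.0, -0.0]
force: [-0.1, -0.7, 3.9]
opening: 0.0131
grasp_force: 30.0
```

{"api": "move_arm", "payload": {
  "motion": [
    [0.0,[0,0,0],[0,0,0]],
    [0.0,[0,0,-0.03],[0,0,0]],
    [0.0,[0,0,-0.045],[0,0,0]],
    [0.0,[0,0,-0.045],[0,0,0]],
    [0.0,[0,0,0],[0,0,-0.137]],
    [0.0,[0,0,0],[0,0,-0.137]],
    [0.0,[0,0,0],[0,0,-0.137]],
    [0.0,[0,0,0],[0,0,-0.137]],
    [0.0,[0,0,0],[0,0,-0.137]],
    [0.0,[0,0,0],[0,0,-0.137]]
  ]
}}

```text
time: 17.3
eef_pos: [0.4417, 0.2953, 0.1225]
tcp_rot: [0.886, 0.463, -0.0, 0.0]
force: [-0.2, -0.3, 0.0]
opening: 0.0132
grasp_force: 30.0
```

{"api": "move_arm", "payload": {
  "motion": [
    [0.0,[0,0,0],[0,0,-0.137]],
    [0.0,[0,0,0],[0,0,-0.137]],
    [0.0,[0,0,0],[0,0,-0.137]],
    [0.0,[0,0,0],[0,0,-0.137]],
    [0.0,[-0.0452,0.005,0],[0,0,0]],
    [0.0,[-0.0452,0.005,0],[0,0,0]],
    [0.0,[-0.0452,0.005,0],[0,0,0]],
    [0.0,[-0.0452,0.005,0],[0,0,0]],
    [0.0,[-0.0452,0.005,0],[0,0,0]],
    [0.0,[-0.0452,0.005,0],[0,0,0]]
  ]
}}

```text
time: 18.3
eef_pos: [0.4535, 0.0211, 0.1226]
tcp_rot: [0.73, 0.683, -0.0, 0.0]
force: [1.2, 0.7, -0.8]
opening: 0.0133
grasp_force: 30.0
```

{"api": "move_arm", "payload": {
  "motion": [
    [0.0,[-0.0452,0.005,0],[0,0,0]],
    [0.0,[-0.0452,0.005,0],[0,0,0]],
    [0.0,[-0.0452,0.005,0],[0,0,0]],
    [0.0,[-0.0452,0.005,0],[0,0,0]],
    [0.0,[-0.0452,0.005,0],[0,0,0]],
    [0.0,[-0.0452,0.005,0],[0,0,0]],
    [0.0,[-0.0452,0.005,0],[0,0,0]],
    [0.0,[-0.0452,0.005,0],[0,0,0]],
    [0.0,[0,0,0],[0,0,0]],
    [0.0,[0,0,0],[0,0,0]]
  ]
}}

```text
time: 19.3
eef_pos: [0.4692, -0.341, 0.1221]
tcp_rot: [0.731, 0.683, -0.0, -0.001]
force: [0.0, 0.3, -1.5]
opening: 0.0132
grasp_force: 30.0
```

{"api": "move_arm", "payload": {
  "motion": [
    [0.0,[0,0,0.045],[0,0,0]],
    [0.0,[0,0,0.04],[0,0,0]],
    [0.0,[0,0,0.02],[0,0,0]],
    [0.0,[0,0,0.007],[0,0,0]],
    [0.0,[0,0,0.0035],[0,0,0]],
    [0.0,[0,0,0],[0,0,0]],
    [0.0,[0,0,0],[0,0,0]],
    [0.02,[0,0,0],[0,0,0]],
    [0.03,[0,0,0],[0,0,0]],
    [0.03,[0,0,0],[0,0,0]]
  ]
}}

```text
time: 20.3
eef_pos: [0.4699, -0.3408, 0.0076]
tcp_rot: [0.73, 0.683, 0.0, 0.0]
force: [-0.4, 0.1, -0.2]
opening: 0.0283
grasp_force: 0.0
```

{"api": "move_arm", "payload": {
  "motion": [
    [0.03,[0,0,-0.04],[0,0,0]],
    [0.05,[0,0,-0.045],[0,0,0]],
    [0.075,[0,0,-0.045],[0,0,0]],
    [0.075,[0,0,-0.03],[0,0,-0.098]],
    [0.075,[0.0426,-0.0021,0],[0,0,0]],
    [0.075,[0.0426,-0.0021,0],[0,0,0]],
    [0.075,[0.0426,-0.0021,0],[0,0,0]],
    [0.075,[0.0426,-0.0021,0],[0,0,0]],
    [0.075,[0.0426,-0.0021,0],[0,0,0]],
    [0.075,[0.0426,-0.0021,0],[0,0,0]]
  ]
}}

```text
time: 21.3
eef_pos: [0.4487, -0.0841, 0.1674]
tcp_rot: [0.696, 0.718, 0.0, 0.0]
force: [-0.3, 0.7, -0.8]
opening: 0.0748
grasp_force: 0.0
```

{"api": "move_arm", "payload": {
  "motion": [
    [0.075,[0.0426,-0.0021,0],[0,0,0]],
    [0.075,[0.0426,-0.0021,0],[0,0,0]],
    [0.075,[0,0,0.03],[0,0,0]],
    [0.075,[0,0,0.02],[0,0,0]],
    [0.075,[0,0,0],[0,0,0]],
    [0.075,[0,0,0],[0,0,0]],
    [0.075,[0,0,0],[0,0,0]],
    [0.075,[0,0,0],[0,0,0]],
    [0.075,[0,0,0],[0,0,0]],
    [0.075,[0,0,0],[0,0,0]]
  ]
}}

```text
time: 22.3
eef_pos: [0.4423, -0.0007, 0.1175]
tcp_rot: [0.696, 0.718, 0.0, 0.0]
force: [0.2, -0.3, -0.3]
opening: 0.0751
grasp_force: 0.0
```

```bash
python3 - <<'E'
from h import *
cm=ctrl.camera_model("wrist"); o=ctrl.get_obs(); im=ctrl.capture("wrist"); cv2.imwrite("pics/w4.png",im)
m=blob(im,(180,60,400,300),(100,100,40),(130,255,255)); w=ray(cm,m,.04).astype(np.float32)
print(len(m),cv2.minEnclosingCircle(w*1000),cv2.minEnclosingCircle(m),o["eef_pos"])
t=ctrl.capture("top"); cv2.imwrite("pics/t4.png",cv2.resize(t[120:270,125:475],None,fx=2.28,fy=2.28,interpolation=cv2.INTER_CUBIC))
E
```

```text
2234 ((440.5115661621094, 2.8735673427581787), 28.452913284301758) ((285.1109313964844, 216.85052490234375), 35.86165237426758) [ 0.44233662 -0.0006873   0.11750105]
```

View pics/w4.png

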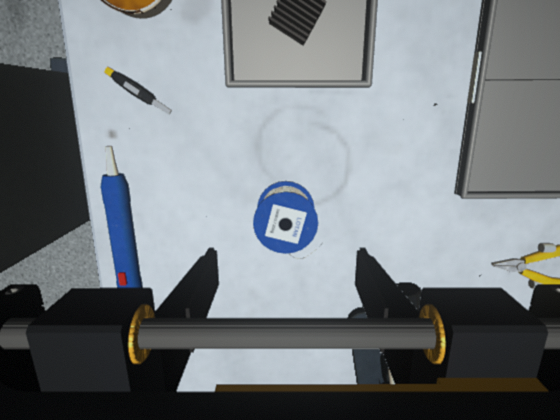

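View pics/t4.png

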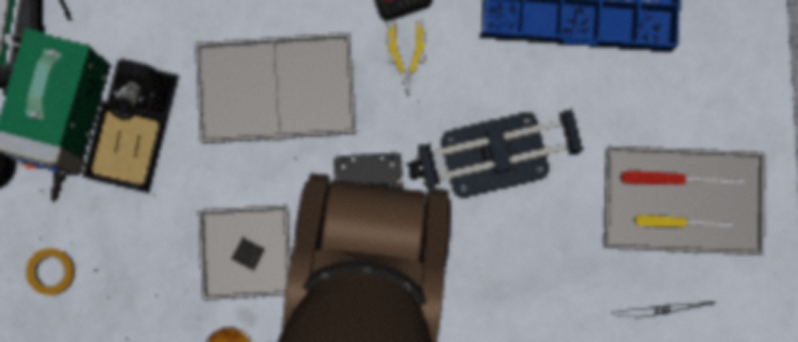

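Both drivers lie in the long tray, with handles at (653,178) and (661,221) in the top crop, and the heat sink is in the bin. The reel hub at (285,225) in the wrist view is centred between the fingers. Gripping the reel.

{"api": "move_arm", "payload": {
  "motion": [
    [0.075,[-0.001,0,0.045],[0,0,0]],
    [0.075,[-0.001,0,0.035],[0,0,0]],
    [0.075,[0,0,0.025],[0,0,0]],
    [0.075,[0,0,0.0085],[0,0,0]],
    [0.075,[0,0,0],[0,0,0]],
    [0.0,[0,0,0],[0,0,0]],
    [0.0,[0,0,0],[0,0,0]],
    [0.0,[0,0,0],[0,0,0]],
    [0.0,[0,0,0],[0,0,0]],
    [0.0,[0,0,0],[0,0,0]]
  ]
}}

```text
time: 23.4
eef_pos: [0.4424, -0.0026, 0.0043]
tcp_rot: [0.696, 0.718, 0.0, 0.0]
force: [-0.8, 0.3, 8.0]
opening: 0.0488
grasp_force: 30.0
```

{"api": "move_arm", "payload": {
  "motion": [
    [0.0,[0,0,0],[0,0,0]],
    [0.0,[0,0,-0.03],[0,0,0]],
    [0.0,[0,0,-0.045],[0,0,0]],
    [0.0,[0,0,-0.045],[0,0,0]],
    [0.0,[0.0121,0.0405,0],[0,0,0]],
    [0.0,[0.0121,0.0405,0],[0,0,0]],
    [0.0,[0.0121,0.0405,0],[0,0,0]],
    [0.0,[0.0121,0.0405,0],[0,0,0]],
    [0.0,[0.0121,0.0405,0],[0,0,0]],
    [0.0,[0,0,0],[0,0,0]]
  ]
}}

```text
time: 24.4
eef_pos: [0.6462, 0.0657, 0.1232]
tcp_rot: [0.695, 0.719, 0.001, 0.001]
force: [-0.2, 0.1, -3.0]
opening: 0.0493
grasp_force: 30.0
```

{"api": "move_arm", "payload": {
  "motion": [
    [0.0,[0,0,0.045],[0,0,0]],
    [0.0,[0,0,0.04],[0,0,0]],
    [0.0,[0,0,0.02],[0,0,0]],
    [0.0,[0,0,0.008],[0,0,0]],
    [0.0,[0,0,0],[0,0,0]],
    [0.0,[0,0,0],[0,0,0]],
    [0.0,[0,0,0],[0,0,0]],
    [0.0,[0,0,0],[0,0,0]],
    [0.0,[0,0,0],[0,0,0]],
    [0.0,[0,0,0],[0,0,0]]
  ]
}}

```text
time: 25.4
eef_pos: [0.6428, 0.0644, 0.011]
tcp_rot: [0.696, 0.718, 0.0, 0.0]
force: [0.4, 0.4, -2.6]
opening: 0.049
grasp_force: 30.0
```

Lower 3.5 mm, release to 62 mm.

{"api": "move_arm", "payload": {
  "motion": [
    [0.0,[0,0,0.002],[0,0,0]],
    [0.0,[0,0,0.0015],[0,0,0]],
    [0.0,[0,0,0],[0,0,0]],
    [0.0,[0,0,0],[0,0,0]],
    [0.055,[0,0,0],[0,0,0]],
    [0.062,[0,0,0],[0,0,0]],
    [0.062,[0,0,0],[0,0,0]],
    [0.062,[0,0,0],[0,0,0]],
    [0.062,[0,0,-0.03],[0,0,0]],
    [0.062,[0,0,-0.04],[0,0,0]]
  ]
}}

```text
time: 26.4
eef_pos: [0.6417, 0.0643, 0.076]
tcp_rot: [0.696, 0.718, -0.001, -0.001]
force: [0.9, -0.6, 0.8]
opening: 0.0619
grasp_force: 0.0
```

{"api": "move_arm", "payload": {
  "motion": [
    [0.075,[0,0,-0.045],[0,0,0]],
    [0.075,[0,0,-0.015],[0,0,0]],
    [0.078,[0.0014,-0.0424,0],[0,0,0]],
    [0.078,[0.0014,-0.0424,0],[0,0,0]],
    [0.078,[0.0014,-0.0424,0],[0,0,0]],
    [0.078,[0.0014,-0.0424,0],[0,0,0]],
    [0.078,[0.0014,-0.0424,0],[0,0,0]],
    [0.078,[0.0456,0.0015,0],[0,0,0]],
    [0.078,[0.0456,0.0015,0],[0,0,0]],
    [0.078,[0.0456,0.0015,0],[0,0,0]]
  ]
}}

```text
time: 27.4
eef_pos: [0.4307, 0.2029, 0.1375]
tcp_rot: [0.696, 0.718, 0.0, 0.0]
force: [0.3, -0.9, -0.3]
opening: 0.0782
grasp_force: 0.0
```

{"api": "move_arm", "payload": {
  "motion": [
    [0.078,[0.0456,0.0015,0],[0,0,0]],
    [0.078,[0.0456,0.0015,0],[0,0,0]],
    [0.078,[0.0456,0.0015,0],[0,0,0]],
    [0.078,[0.0456,0.0015,0],[0,0,0]],
    [0.078,[0,0,0],[0,0,0]],
    [0.078,[0,0,0],[0,0,0]],
    [0.078,[0,0,0],[0,0,0]],
    [0.078,[0,0,0],[0,0,0]],
    [0.078,[0,0,0],[0,0,0]],
    [0.078,[0,0,0],[0,0,0]]
  ]
}}

```text
time: 28.4
eef_pos: [0.4313, 0.3834, 0.1373]
tcp_rot: [0.696, 0.718, 0.0, 0.0]
force: [0.1, 1.1, 0.1]
opening: 0.0777
grasp_force: 0.0
```

```bash
python3 - <<'E'
from h import *
cm=ctrl.camera_model("wrist"); o=ctrl.get_obs(); im=ctrl.capture("wrist"); cv2.imwrite("pics/w5.png",im)
m=blob(im,(200,80,370,320),(8,80,50),(30,255,255)); w=ray(cm,m,.010).astype(np.float32)
print(len(m),cv2.minEnclosingCircle(w*1000),o["eef_pos"])
E
```

```text
1716 ((429.359130859375, 383.82659912109375), 28.364604949951172) [0.43127988 0.38338362 0.13729178]
```

View pics/w5.png

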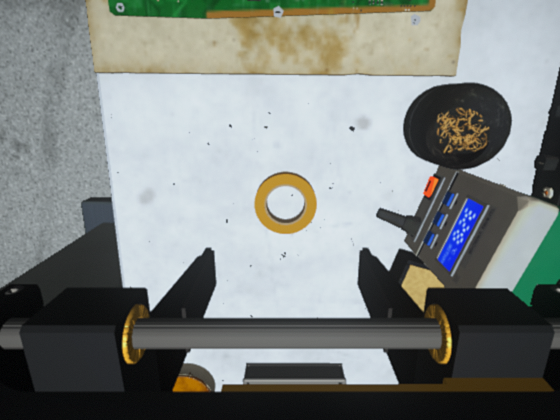

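The tape is centred at (286,203). The soldering station at the right (430,190) is close to the wide gripper body, so I turn the gripper about 62° before descending.

{"api": "move_arm", "payload": {
  "motion": [
    [0.078,[0,0,0],[0,0,0.135]],
    [0.078,[0,0,0],[0,0,0.135]],
    [0.078,[0,0,0],[0,0,0.135]],
    [0.078,[0,0,0],[0,0,0.135]],
    [0.078,[0,0,0],[0,0,0.135]],
    [0.078,[0,0,0],[0,0,0.135]],
    [0.078,[0,0,0],[0,0,0.135]],
    [0.078,[0,0,0],[0,0,0.135]],
    [0.078,[0,0,0.03],[0,0,0]],
    [0.078,[0,0,0.02],[0,0,0]]
  ]
}}

```text
time: 29.45
eef_pos: [0.4309, 0.3837, 0.0863]
tcp_rot: [0.966, 0.258, 0.0, -0.0]
force: [-0.5, -0.3, -0.1]
opening: 0.0779
grasp_force: 0.0
```

{"api": "move_arm", "payload": {
  "motion": [
    [0.078,[0,0,0.04],[0,0,0]],
    [0.078,[0,0,0.03],[0,0,0]],
    [0.078,[0,0,0.014],[0,0,0]],
    [0.078,[0,0,0],[0,0,0]],
    [0.078,[0,0,0],[0,0,0]],
    [0.0,[0,0,0],[0,0,0]],
    [0.0,[0,0,0],[0,0,0]],
    [0.0,[0,0,0],[0,0,0]],
    [0.0,[0,0,0],[0,0,0]],
    [0.0,[0,0,0],[0,0,0]]
  ]
}}

```text
time: 30.45
eef_pos: [0.4311, 0.3841, 0.0035]
tcp_rot: [0.966, 0.258, 0.0, -0.0]
force: [-0.3, -0.5, 4.2]
opening: 0.0548
grasp_force: 30.0
```

{"api": "move_arm", "payload": {
  "motion": [
    [0.0,[0,0,-0.04],[0,0,0]],
    [0.0,[0,0,-0.05],[0,0,0]],
    [0.0,[0,0,-0.05],[0,0,0]],
    [0.0,[0,0,0],[0,0,-0.135]],
    [0.0,[0,0,0],[0,0,-0.135]],
    [0.0,[0,0,0],[0,0,-0.135]],
    [0.0,[0,0,0],[0,0,-0.135]],
    [0.0,[0,0,0],[0,0,-0.135]],
    [0.0,[0,0,0],[0,0,-0.135]],
    [0.0,[0,0,0],[0,0,-0.135]]
  ]
}}

```text
time: 31.45
eef_pos: [0.4309, 0.3839, 0.143]
tcp_rot: [0.741, 0.672, -0.0, 0.0]
force: [-0.6, 0.4, -0.7]
opening: 0.0546
grasp_force: 30.0
```

{"api": "move_arm", "payload": {
  "motion": [
    [0.0,[0,0,0],[0,0,-0.135]],
    [0.0,[-0.0457,-0.0015,0],[0,0,0]],
    [0.0,[-0.0457,-0.0015,0],[0,0,0]],
    [0.0,[-0.0457,-0.0015,0],[0,0,0]],
    [0.0,[-0.0457,-0.0015,0],[0,0,0]],
    [0.0,[-0.0457,-0.0015,0],[0,0,0]],
    [0.0,[-0.0014,0.0418,0],[0,0,0]],
    [0.0,[-0.0014,0.0418,0],[0,0,0]],
    [0.0,[-0.0014,0.0418,0],[0,0,0]],
    [0.0,[-0.0014,0.0418,0],[0,0,0]]
  ]
}}

```text
time: 32.45
eef_pos: [0.5996, 0.1548, 0.1431]
tcp_rot: [0.696, 0.718, -0.0, 0.0]
force: [-1.2, 1.3, 0.3]
opening: 0.0544
grasp_force: 30.0
```

{"api": "move_arm", "payload": {
  "motion": [
    [0.0,[-0.0014,0.0418,0],[0,0,0]],
    [0.0,[0,0,0],[0,0,0]],
    [0.0,[0,0,0.045],[0,0,0]],
    [0.0,[0,0,0.045],[0,0,0]],
    [0.0,[0,0,0.02],[0,0,0]],
    [0.0,[0,0,0],[0,0,0]],
    [0.0,[0,0,0],[0,0,0]],
    [0.0,[0,0,0],[0,0,0]],
    [0.0,[0,0,0],[0,0,0]],
    [0.0,[0,0,0],[0,0,0]]
  ]
}}

```text
time: 33.45
eef_pos: [0.6403, 0.1551, 0.0343]
tcp_rot: [0.696, 0.718, 0.001, 0.001]
force: [0.2, 0.3, -0.3]
opening: 0.0545
grasp_force: 30.0
```

Down 27 mm to z ≈ 0.0072, release, lift.

{"api": "move_arm", "payload": {
  "motion": [
    [0.0,[0,0,0.015],[0,0,0]],
    [0.0,[0,0,0.008],[0,0,0]],
    [0.0,[0,0,0.004],[0,0,0]],
    [0.0,[0,0,0],[0,0,0]],
    [0.0,[0,0,0],[0,0,0]],
    [0.06,[0,0,0],[0,0,0]],
    [0.068,[0,0,0],[0,0,0]],
    [0.068,[0,0,0],[0,0,0]],
    [0.068,[0,0,0],[0,0,0]],
    [0.068,[0,0,-0.02],[0,0,0]]
  ]
}}

```text
time: 34.45
eef_pos: [0.6386, 0.1548, 0.0239]
tcp_rot: [0.696, 0.718, -0.002, -0.001]
force: [0.1, 0.8, 1.6]
opening: 0.0679
grasp_force: 0.0
```

{"api": "move_arm", "payload": {
  "motion": [
    [0.068,[0,0,-0.04],[0,0,0]],
    [0.068,[0,0,-0.05],[0,0,0]],
    [0.068,[0,0,-0.05],[0,0,0]],
    [0.068,[0,-0.045,0],[0,0,0]],
    [0.068,[0,-0.045,0],[0,0,0]],
    [0.068,[0,-0.045,0],[0,0,0]],
    [0.068,[-0.045,0,0],[0,0,0]],
    [0.068,[-0.045,0,0],[0,0,0]],
    [0.068,[-0.045,0,0],[0,0,0]],
    [0.068,[0,0,0],[0,0,0]]
  ]
}}

```text
time: 35.45
eef_pos: [0.5095, 0.0118, 0.1662]
tcp_rot: [0.697, 0.717, -0.0, 0.0]
force: [-0.1, -0.1, 0.6]
opening: 0.0683
grasp_force: 0.0
```

```bash
python3 - <<'E'
from h import *
t=ctrl.capture("top"); cv2.imwrite("pics/t6.png",cv2.resize(t[120:270,125:475],None,fx=2.28,fy=2.28,interpolation=cv2.INTER_CUBIC))
s=ctrl.capture("scene"); cv2.imwrite("pics/s6.png",cv2.resize(s[140:320,190:420],None,fx=3,fy=3,interpolation=cv2.INTER_CUBIC))
E
```

```text
(no output)
```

View pics/t6.png

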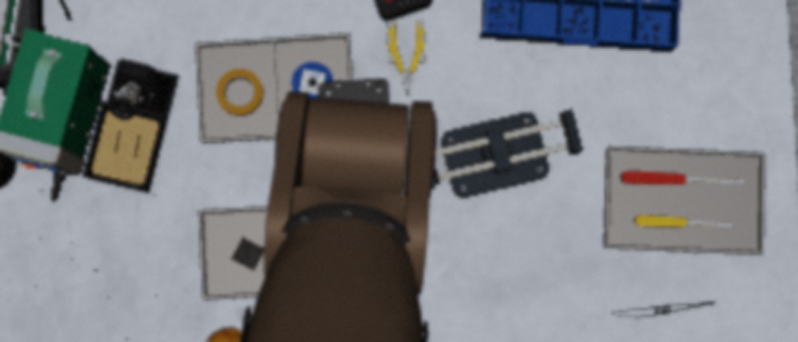

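View pics/s6.png

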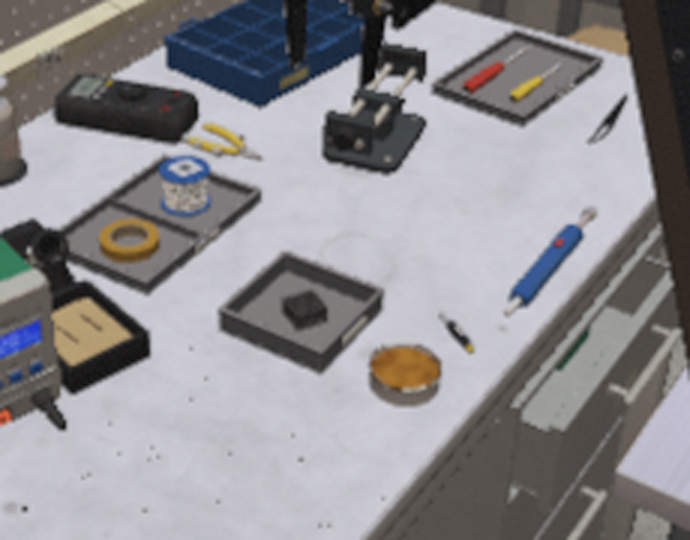

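Both views show everything placed: tape flat at (240,92) and reel upright at (313,80) in separate bays, heat sink in the bin, drivers side by side in the long tray. Cutters and tweezers are unmoved, so I hand in.

```bash
python3 -c "
from cell import ctrl
print(ctrl.finish_job())"
```

```text
the job is handed in; nothing more can be done
None
```

The job is handed in at about 36 s: the final pictures show both drivers, tape, reel and heat sink in their places and the cutters and tweezers unmoved, but the system gave no verdict back.

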